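Close the test cell: press the guide sleeve home and tighten the lid crisscross

TASK

Close up the test cell: first press the bronze guide sleeve in the middle of the lid straight down until its shoulder sits fully home, then tighten the four black bar knobs clockwise in crisscross order and in two passes. In the first pass turn each only to about half way (the bar at about 45 degrees between loose and tight), first one knob and its diagonal opposite, then the other two; in the second pass turn them on to the stop in the same crisscross way, finishing one diagonal pair before touching the other. Leave the other things on the bench where they are.

Things in the scene. Friction and masses are not known exactly. Their poses are not given: they have to be found in the camera images.
- cell: round aluminium test cell fixed to the bench, flange and lid 250 mm in diameter, lid top 100 mm above the bench; origin at the centre of its underside, z up. Four bar knobs stand on the lid on a circle of 80 mm radius, 45 degrees off the cell's x and y axes; the bronze guide sleeve is in the lid's centre. A short red tick on the lid's rim lies outside each knob.
- knob_a_grip (a point): black plastic bar knob A, bar 70 long x 16 wide x 26 mm high, seen from above at the +x +y corner in the cell's own axes; diagonally opposite knob C. The point is the centre of the bar, on the turning axis, 31 mm above the lid top and 13 mm below the bar's top; x runs along the bar towards its yellow-marked end, z up, and it turns with the knob.
- knob_a (a joint): turn of knob A in rad; it grows as the knob is turned clockwise seen from above. 0 = loose (bar square to the line from the knob to the lid's centre); 1.571 = tight, at the hard stop (bar along that line, yellow end outward at the red tick on the lid's rim). Starts between 0 and 0.25, different for each. Stays where it is left; resisting torque about 0.15 N m all the way.
- knob_b_grip (a point): black plastic bar knob B, bar 70 long x 16 wide x 26 mm high, seen from above at the -x +y corner in the cell's own axes; diagonally opposite knob D. The point is the centre of the bar, on the turning axis, 31 mm above the lid top and 13 mm below the bar's top; x runs along the bar towards its yellow-marked end, z up, and it turns with the knob.
- knob_b (a joint): turn of knob B in rad; it grows as the knob is turned clockwise seen from above. 0 = loose (bar square to the line from the knob to the lid's centre); 1.571 = tight, at the hard stop (bar along that line, yellow end outward at the red tick on the lid's rim). Starts between 0 and 0.25, different for each. Stays where it is left; resisting torque about 0.15 N m all the way.
- knob_c_grip (a point): black plastic bar knob C, bar 70 long x 16 wide x 26 mm high, seen from above at the -x -y corner in the cell's own axes; diagonally opposite knob A. The point is the centre of the bar, on the turning axis, 31 mm above the lid top and 13 mm below the bar's top; x runs along the bar towards its yellow-marked end, z up, and it turns with the knob.
- knob_c (a joint): turn of knob C in rad; it grows as the knob is turned clockwise seen from above. 0 = loose (bar square to the line from the knob to the lid's centre); 1.571 = tight, at the hard stop (bar along that line, yellow end outward at the red tick on the lid's rim). Starts between 0 and 0.25, different for each. Stays where it is left; resisting torque about 0.15 N m all the way.
- knob_d_grip (a point): black plastic bar knob D, bar 70 long x 16 wide x 26 mm high, seen from above at the +x -y corner in the cell's own axes; diagonally opposite knob B. The point is the centre of the bar, on the turning axis, 31 mm above the lid top and 13 mm below the bar's top; x runs along the bar towards its yellow-marked end, z up, and it turns with the knob.
- knob_d (a joint): turn of knob D in rad; it grows as the knob is turned clockwise seen from above. 0 = loose (bar square to the line from the knob to the lid's centre); 1.571 = tight, at the hard stop (bar along that line, yellow end outward at the red tick on the lid's rim). Starts between 0 and 0.25, different for each. Stays where it is left; resisting torque about 0.15 N m all the way.
- sleeve_top (a point): centre of the flat top of the bronze guide sleeve: shoulder disc 56 mm in diameter and 8 mm thick on a tube 42 mm in diameter, with a small dark 12 mm bore mouth. It is already started upright in the lid's bore and stands proud. Its top is 133 mm above the bench at joint value 0 and 108 mm when home.
- sleeve (a joint): how far the sleeve has been pressed down, m: 0 = 25 mm proud, 0.025 = home, shoulder bottomed on the lid. Starts between 0 and 0.008. Tight fit: slides at about 6 to 8 N of downward push and stays where it is left.
- insulator: bystander: white ceramic insulator, 68 mm diameter, 75 mm high, grooved; origin at the centre of its underside.
- tube: bystander: aluminium cup with a red band, 64 mm diameter, 100 mm high; origin at the centre of its underside.
- bin: bystander: blue open bin 90 x 70 x 50 mm high; origin at the centre of its underside.
- driver: bystander: screwdriver with red handle, 170 mm long, lying on the bench along its x.

How it is judged:
On the way, in this order (a step that is already met when the one before it is completed fails the run):
1. the sleeve is pressed home (23.5 mm or more of 25) while no knob has yet been tightened (all below 0.35 rad) (value of joint sleeve above 0.0235 m and value of joint each of knob_a, knob_b, knob_c, knob_d below 0.35 rad), for 0.2 s.
2. first pass, first diagonal: one diagonal pair of knobs is about half way (0.5 to 1.15 rad), the other pair still loose (below 0.35) (((value of joint knob_a between 0.5 and 1.15 rad and value of joint knob_c between 0.5 and 1.15 rad and value of joint each of knob_b, knob_d below 0.35 rad) or (value of joint knob_b between 0.5 and 1.15 rad and value of joint knob_d between 0.5 and 1.15 rad and value of joint each of knob_a, knob_c below 0.35 rad))), for 0.2 s.
3. first pass done: all four knobs about half way (0.5 to 1.15 rad) (value of joint knob_a between 0.5 and 1.15 rad and value of joint knob_b between 0.5 and 1.15 rad and value of joint knob_c between 0.5 and 1.15 rad and value of joint knob_d between 0.5 and 1.15 rad), for 0.2 s.
4. second pass, first diagonal: one diagonal pair is tight (above 1.45 rad), the other still half way (0.5 to 1.15) (((value of joint each of knob_a, knob_c above 1.45 rad and value of joint knob_b between 0.5 and 1.15 rad and value of joint knob_d between 0.5 and 1.15 rad) or (value of joint each of knob_b, knob_d above 1.45 rad and value of joint knob_a between 0.5 and 1.15 rad and value of joint knob_c between 0.5 and 1.15 rad))), for 0.2 s.
At the end, for the whole second after the job is handed in: all four knobs are tight (above 1.45 rad of 1.571), the sleeve is home (23.5 mm or more of 25), and the insulator, cup, bin and screwdriver are each within 30 mm of where they started (value of joint sleeve above 0.0235 m and value of joint each of knob_a, knob_b, knob_c, knob_d above 1.45 rad and distance of each of insulator, tube, bin, driver from where it was at the start of the episode below 0.03 m); the robot touches nothing.
It fails at once if the insulator is pushed 30 mm or more (distance of insulator from where it was at the start of the episode above 0.03 m).
It fails at once if the tube is pushed 30 mm or more (distance of tube from where it was at the start of the episode above 0.03 m).
It fails at once if the bin is pushed 30 mm or more (distance of bin from where it was at the start of the episode above 0.03 m).
It fails at once if the driver is pushed 30 mm or more (distance of driver from where it was at the start of the episode above 0.03 m).
It also fails if it takes over 72 s, if anything falls off the work surface, if the arm or the gripper's body presses on something with over 40 N, if the wrist force passes 120 N, or if a joint passes its speed limit or range.

ROBOT

A 6-joint arm with a two-finger parallel gripper is mounted at the origin on the work surface. World frame = base frame: x ahead of the robot, y to its left, z up, the work surface at z = 0. Lengths are in m, angles in rad, forces in N, time in s.
With the tool pointing down it reaches from about 0.3 to 0.775 m from the base axis. Payload 14.6 kg.
Tool frame: the origin (TCP) lies midway between the tips of the shut fingers; the grasp point (between the pads) lies 19 mm behind it (ctrl.tcp_to_grasp is the z of the grasp point in the tool frame, in m); z points along the fingers, y is the line along which they close (so a half turn about z gives the same grasp; the last joint's range is limited). The gripper opens to 94 mm and grips with 3 to 60 N. Pads are 16 mm wide; open, the fingers measure 119 mm over their backs; the gripper's body (75 mm by 177 mm) begins 78 mm behind the grasp point.
Start: joints at [-1.272, 0.3, 1.521, -0, 1.321, -0.067], TCP at [0.197, -0.514, 0.205] pointing down, gripper open.
Joint ranges: [-3.03, 3.03], [-0.79, 2.21], [0.23, 2.52], [-1.04, 4.18], [0, 3.07], [-2.55, 2.55]. Speed limits (rad/s): [2.22, 2.22, 2.57, 3.14, 3.14, 3.14].

INTERFACE

Orientations are given as [roll, pitch, yaw] about the fixed x, y, z axes, in that order (R = Rz(yaw) Ry(pitch) Rx(roll)).
In Python, from station import monitor, camera, ctrl gives the robot as it stands.
- The arm moves only by the tool apply_moves, never from a script. Its argument "plan" is one flat list of numbers, 4 for each row, row after row: the shift along the tool's x, y, z in mm, then the turn about the tool's z in rad. In form: [dx, dy, dz, spin, dx, dy, dz, spin, ...]. A call has 1 to 20 rows; each row shifts and turns the commanded pose from where the row before left it, along the tool's axes as they then stand; what a row does not reach is not made up. A row lasts 1/10 s, in which the tool goes at most 50 mm and 8.59 degrees, less where a joint would pass 70% of its speed; a pose out of reach is approached as far as the arm can. A call is refused whole if a number of a shift passes 50 or a number of a turn 0.15, either way. A call with a gripper value outside its range is refused whole. "hand" is the gripper command: -1 is shut, 1 is fully open, values between are in proportion, set as the call begins (left out, the last holds). The fingers move at their own pace and stop on an object; "squeeze" is the grip in N (left out, the last holds). Time passes only in rows, so rows that do not move let the fingers close. It gives the time, the measured TCP pose, the force, the opening and the grip force at its end, in the units of the state.
- monitor.get_obs(): the state, without advancing time (a new reading comes with each control period).
- camera(name): name is "scene" or "top"; returns a dict with "image" (400x640x3 uint8, red, green, blue), "range_z" (400x640 float32, m along the optical axis (not along the pixel's ray), 0 where there is no reading), "mtx" (3x3 intrinsics, pixels), "rvec" (rotation vector, rad) and "tvec" (3), from world to camera coordinates, as OpenCV has them. Camera axes: x right, y down, z forward; pixel columns grow to the right and rows downward; lengths in m; the calibration is good to about 2 mm. A picture is of the moment at which its call begins.
- ctrl.hand_in(): hands the job in; it is judged then, once.
The state is a dict: "time_s": time; "qpos": joint angles; "joint_vel": joint speeds; "tau": joint torques, N m; "ee_pos": TCP position; "eef_rot": TCP orientation; "force": force on the tool from outside, world axes, zero at the start; "moment": the same for the moment, N m; "grip_width": finger opening in m; "grip_force": force on a finger pad.
Only numpy, scipy, OpenCV 4.12 (cv2) and the standard library are available. Lean on these libraries where they do the work, as an engineer would, in place of code of your own. Each camera call takes 0.05 s, during which the arm holds its last target. There are 200 camera calls.

## Working session

There is one attempt and no reset: what is moved stays moved. The work goes in short steps, Python scripts to look and compute and a tool call to move; the robot and the scene stay as the last step left them, time stands still between calls to the robot, and variables do not carry over. Pictures are saved under pics/ and viewed, at most 10 in all, crops included, and the job is handed in when it is done.

Besides the shell and the picture viewer there is one more tool, called after "Emit:" as name(argument=value, ...) on one line, values as JSON. apply_moves: Moves the arm, as the interface text tells. Its arguments: {"type":"object","properties":{"plan":{"type":"array","items":{"type":"number"}},"hand":{"type":"number"},"squeeze":{"type":"number"}},"required":["plan"]}

```bash
mkdir -p pics
cat > h.py <<'E'
import numpy as np,cv2
from station import monitor,camera,ctrl
def cloud(c):
    z=c["range_z"];K=c["mtx"];R=cv2.Rodrigues(np.array(c["rvec"],float))[0];t=np.array(c["tvec"],float).ravel()
    v,u=np.mgrid[:z.shape[0],:z.shape[1]]
    p=np.dstack([(u-K[0][2])/K[0][0]*z,(v-K[1][2])/K[1][1]*z,z])
    w=(p-t)@R
    w[z<=0]=np.nan
    return w
def save(c,n): cv2.imwrite("pics/"+n,c["image"][:,:,::-1])
E
python3 - <<'E'
from h import *
for n in("top","scene"):
    c=camera(n);save(c,n+"1.png");w=cloud(c);np.savez(n+"1.npz",w=w,im=c["image"])
    print(n,np.nanmin(w.reshape(-1,3),0),np.nanmax(w.reshape(-1,3),0), -cv2.Rodrigues(np.array(c["rvec"],float))[0].T@np.ravel(c["tvec"]))
o=monitor.get_obs();print(o);print(ctrl.tcp_to_grasp)
E
```

```text
top [-0.03699179 -1.74078422 -0.77119245] [1.77509859 1.79742346 0.69511357] [ 0.39662809 -0.00882363  1.11366159]
scene [-1.90694006 -2.01461548 -0.777191  ] [1.64967826 0.77347351 0.57789217] [0.95407089 0.56393312 1.13928365]
{'time_s': 0.1, 'qpos': array([-1.27160768e+00,  3.00405452e-01,  1.52150810e+00,  7.44984580e-06,
        1.32067896e+00, -6.66047793e-02]), 'joint_vel': array([-4.71905626e-04, -1.58735156e-05, -1.99009676e-03,  4.55184719e-04,
       -1.01277244e-03, -1.13608802e-03]), 'tau': array([ 1.28543197e-04, -5.32647979e+01, -3.53281689e+01,  7.08647934e-02,
        2.35029700e-02, -7.48771549e-05]), 'ee_pos': array([ 0.19665968, -0.51339737,  0.20495321]), 'eef_rot': array([-3.14059550e+00, -7.37460965e-05,  3.65791545e-01]), 'force': array([-0.33536808, -0.46072565,  1.06950044]), 'moment': array([-0.05196546,  0.0280599 , -0.01969559]), 'grip_force': 0.0, 'grip_width': 0.0938446970690807}
-0.0188
```

View pics/top1.png

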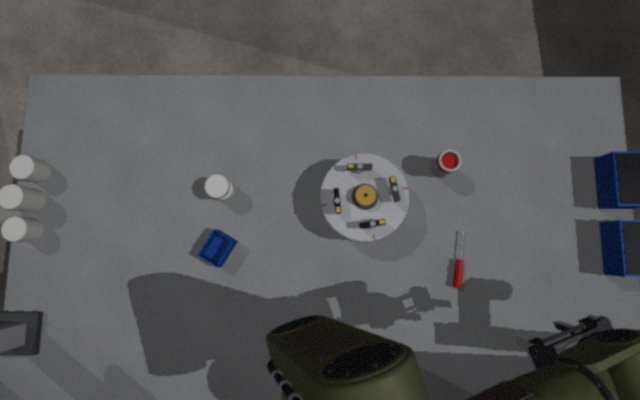

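View pics/scene1.png

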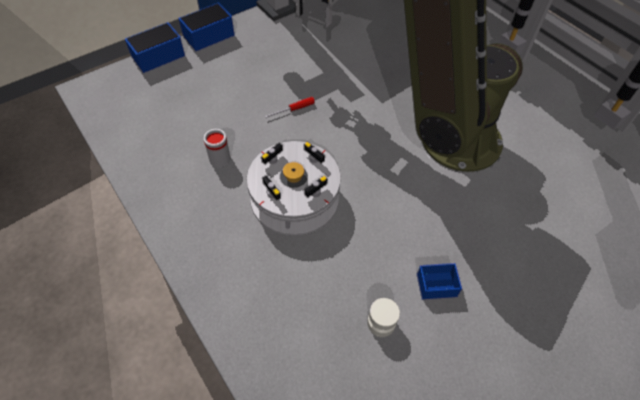

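The top view shows the cell at about (365,197), with the sleeve at (366,195) and the knobs at (359,167), (394,187), (372,223) and (337,201). The cup is at (449,161), the screwdriver at (460,260), the insulator at (219,187) and the bin at (217,248). The scene view shows the same layout.

```bash
cat >> h.py <<'E'
def measure(names=("top","scene"),C=None,verbose=True):
    for n in names:
        c=camera(n);w=cloud(c);im=c["image"].astype(int)
        near=np.ones(w.shape[:2],bool)
        xy=w[:,:,:2];z=w[:,:,2]
        C0=np.array([.55,-.05]) if C is None else np.array(C)
        near=np.linalg.norm(xy-C0,axis=2)<.2
        lid=near&(abs(z-.1)<.006)
        if C is None:
            m=lid
            pts=xy[m].astype(np.float32); ctr,r=cv2.minEnclosingCircle(pts)
            print(n,"lid circle",ctr,r)
        else: ctr=C
        ctr=np.array(ctr); d=np.linalg.norm(xy-ctr,axis=2)
        s=(d<.024)&(z>.1)&(z<.16); 
        if s.any(): print(n,"sleeve top z",np.median(z[s]),"xy",xy[s].mean(0),s.sum())
        k=((d>.04)&(d<.125)&(z>.132)&(z<.16)).astype(np.uint8)
        nn,l=cv2.connectedComponents(k,connectivity=8)
        for i in range(1,nn):
            q=l==i
            if q.sum()<12: continue
            p=xy[q];(cx,cy),sz,a=cv2.minAreaRect((p*1000).astype(np.float32))
            mu=p.mean(0);U,S,V=np.linalg.svd(p-mu,full_matrices=False);ax=V[0]
            yel=im[q][:,0]-im[q][:,2]
            o=yel@((p-mu)@ax)/max(1,(abs(yel).sum()));ax=ax*np.sign(o)
            print(n,"knob n",q.sum(),"c",np.array([cx,cy]).round(1),"size",np.round(sz,1),"from ctr",np.round([np.hypot(*(np.array([cx,cy])/1000-ctr)),np.degrees(np.arctan2(cy/1000-ctr[1],cx/1000-ctr[0]))],3),"bar dir deg",np.degrees(np.arctan2(ax[1],ax[0])).round(1), "z",np.median(z[q]).round(4))
        red=near&(im[:,:,0]>im[:,:,1]+50)&(im[:,:,0]>im[:,:,2]+40)&(im[:,:,1]<100)&(d>.09)&(d<.14)
        nn,l,_,cc=cv2.connectedComponentsWithStats(red.astype(np.uint8),connectivity=8)
        for i in range(1,nn):
            e=xy[l==i].mean(0)-ctr; print(n,"red",(l==i).sum(),np.degrees(np.arctan2(e[1],e[0])).round(1),np.hypot(*e).round(3))
E
python3 - <<'E'
from h import *
for n in("top","scene"):
    w=np.load(n+"1.npz")["w"]
    print(n,w[197,365] if n=="top" else w[173,293], w[161,449] if n=="top" else w[137,215],w[187,219]if n=="top" else w[313,384])
    ctr=w[197,365,:2] if n=="top" else w[173,293,:2]
measure(C=None)
E
```

```text
top [ 0.53565055 -0.11236841  0.12748864] [ 0.64627863 -0.35890118  0.08859437] [0.57150739 0.30341152 0.07124759]
scene [ 0.54976201 -0.1014245   0.12716297] [ 0.64609141 -0.35859577  0.09092331] [0.57919719 0.31497728 0.07159816]
top lid circle (0.5428107976913452, -0.11409587413072586) 0.12498155236244202
top sleeve top z 0.128248557296317 xy [ 0.54278719 -0.11425246] 242
top knob n 161 c [620.3 -96.8] size [68.  16.3] from ctr [ 0.079 12.556] bar dir deg 89.9 z 0.142
top knob n 161 c [ 558.2 -192.6] size [68.4 17.4] from ctr [  0.08  -78.899] bar dir deg 12.0 z 0.1417
top knob n 154 c [524.7 -36.1] size [67.7 16. ] from ctr [8.00000e-02 1.03074e+02] bar dir deg -173.9 z 0.1418
top knob n 158 c [ 464.1 -130.6] size [16.1 69. ] from ctr [ 8.00000e-02 -1.68118e+02] bar dir deg -80.5 z 0.1421
scene lid circle (0.5452486276626587, -0.11189418286085129) 0.12744656205177307
scene sleeve top z 0.12617092770606148 xy [ 0.54678922 -0.10932586] 244
scene knob n 151 c [ 466.3 -128.1] size [18.5 71.5] from ctr [ 8.10000e-02 -1.68371e+02] bar dir deg -79.9 z 0.1393
scene knob n 154 c [ 560.2 -189.2] size [71.  18.4] from ctr [ 7.9000e-02 -7.9028e+01] bar dir deg 13.0 z 0.1397
scene knob n 163 c [622.2 -94.7] size [71.3 16.5] from ctr [ 0.079 12.6  ] bar dir deg 89.9 z 0.1402
scene knob n 174 c [526.3 -33.1] size [70.8 18.6] from ctr [8.10000e-02 1.03539e+02] bar dir deg -173.9 z 0.1401
scene red 3 102.9 0.121
```

Emit:
apply_moves(plan=[33.4,-17.8,0,0,33.4,-17.8,0,0,33.4,-17.8,0,0,33.4,-17.8,0,0,33.4,-17.8,0,0,33.4,-17.8,0,0,33.4,-17.8,0,0,33.4,-17.8,0,0,33.4,-17.8,0,0,33.4,-17.8,0,0,33.4,-17.8,0,0,33.4,-17.8,0,0,33.4,-17.8,0,0,33.4,-17.8,0,0,0,0,20,0,0,0,20,0,0,0,10,0,0,0,0,0], hand=-1)

```text
time_s: 2.0
ee_pos: [0.5437, -0.1136, 0.1543]
eef_rot: [-3.14, 0.002, 0.366]
force: [-0.3, -0.8, -0.5]
grip_width: 0.0004
grip_force: 0.0
```

Emit:
apply_moves(plan=[0,0,15,0,0,0,5,0,0,0,4,0,0,0,4,0,0,0,4,0,0,0,4,0,0,0,4,0,0,0,3,0,0,0,2,0,0,0,0,0])

```text
time_s: 3.0
ee_pos: [0.5445, -0.1138, 0.111]
eef_rot: [3.141, -0.001, 0.366]
force: [-0.6, -0.7, 2.7]
grip_width: 0.0006
grip_force: 1.1
```

Emit:
apply_moves(plan=[0,0,2,0,0,0,1,0,0,0,1,0,0,0,1,0,0,0,0,0])

```text
time_s: 3.5
ee_pos: [0.5447, -0.1138, 0.1081]
eef_rot: [3.14, -0.002, 0.366]
force: [-11.5, 2.0, 25.5]
grip_width: 0.0006
grip_force: 12.7
```

```bash
cat >> h.py <<'E'
K={12:(.621,-.096),-78:(.559,-.191),102:(.5255,-.0345),-168:(.465,-.1295)}
def to(k,yawdeg,xy=None,z=.113):
    """spin first, then shift in tool axes"""
    o=monitor.get_obs();p=o["ee_pos"];y=o["eef_rot"][2];Y=np.radians(yawdeg)
    d=np.array(xy or K[k])-p[:2];c,s=np.cos(Y),np.sin(Y)
    sp=-(Y-y);sp=(sp+np.pi)%(2*np.pi)-np.pi
    print("spin",sp.round(3),"dx,dy mm",(1000*np.array([c*d[0]+s*d[1],s*d[0]-c*d[1]])).round(1),"down mm",(1000*(p[2]-z)).round(1),"t",o["time_s"],"q6",o["qpos"][5].round(2))
E
python3 -c "
from h import *
to(12,90)"
```

```text
spin -1.205 dx,dy mm [17.8 76.3] down mm -4.9 t 3.5 q6 0.93
```

Emit:
apply_moves(plan=[0,0,-46,0,0,0,-46,0,0,0,0,-0.134,0,0,0,-0.134,0,0,0,-0.134,0,0,0,-0.134,0,0,0,-0.134,0,0,0,-0.134,0,0,0,-0.134,0,0,0,-0.134,0,0,0,-0.134,0,0,0,0], hand=0.1)

```text
time_s: 4.7
ee_pos: [0.5443, -0.1136, 0.1975]
eef_rot: [3.141, -0.0, 1.574]
force: [-0.2, 0.1, 0.3]
grip_width: 0.0517
grip_force: 0.0
```

```bash
python3 -c "
from h import *
to(12,90)
c=camera('top');save(c,'top2.png')
measure(C=(.543,-.114))"
```

```text
spin 0.003 dx,dy mm [17.6 76.7] down mm 84.5 t 4.7 q6 -0.27
top sleeve top z 0.10898534403974748 xy [ 0.55852304 -0.10088877] 10
top knob n 26 c [620.  -68.2] size [10.8 14. ] from ctr [ 0.09  30.716] bar dir deg 159.8 z 0.1419
top knob n 142 c [524.7 -36.1] size [67.8 16. ] from ctr [8.00000e-02 1.03202e+02] bar dir deg -176.0 z 0.142
top knob n 43 c [ 539.3 -196. ] size [13. 28.] from ctr [ 8.2000e-02 -9.2554e+01] bar dir deg 165.9 z 0.1423
scene sleeve top z 0.10636046494804427 xy [ 0.54318145 -0.11382996] 202
scene knob n 142 c [ 465.8 -127.2] size [17.8 68.6] from ctr [ 7.80000e-02 -1.70309e+02] bar dir deg -79.9 z 0.1402
scene knob n 114 c [ 569.8 -187.4] size [52.1 17.3] from ctr [  0.078 -69.955] bar dir deg 14.9 z 0.1399
scene knob n 164 c [622.3 -94.3] size [69.2 17.2] from ctr [ 0.082 13.928] bar dir deg 89.9 z 0.1404
scene knob n 174 c [527.3 -34.3] size [70.6 20.9] from ctr [8.1000e-02 1.0115e+02] bar dir deg -174.3 z 0.1398
scene red 1 101.5 0.12
```

Emit:
apply_moves(plan=[8.8,38.3,0,0,8.8,38.3,0,0,0,0,0,0,0,0,42,0,0,0,30,0,0,0,12,0,0,0,0,0])

```text
time_s: 5.55
ee_pos: [0.6201, -0.096, 0.1124]
eef_rot: [-3.139, -0.0, 1.57]
force: [1.0, -0.5, 0.6]
grip_width: 0.0516
grip_force: 0.0
```

Emit:
apply_moves(plan=[0,0,0,0,0,0,0,0,0,0,0,0,0,0,0,0,0,0,0,0], hand=-1, squeeze=50)

```text
time_s: 6.05
ee_pos: [0.6199, -0.0961, 0.1143]
eef_rot: [-3.139, 0.0, 1.572]
force: [-10.8, 0.1, 8.5]
grip_width: 0.0224
grip_force: 50.0
```

Emit:
apply_moves(plan=[0,0,0,0,0,0,0,0,0,0,-8,0,0,0,0,0], hand=0.0)

```text
time_s: 6.45
ee_pos: [0.6215, -0.0961, 0.1229]
eef_rot: [3.139, 0.0, 1.572]
force: [0.4, -0.3, 0.5]
grip_width: 0.0463
grip_force: 0.0
```

Emit:
apply_moves(plan=[0,0,0,0,0,0,0,0,0,0,0,0,0,0,0,0,0,0,0,0], hand=-1, squeeze=50)

```text
time_s: 6.95
ee_pos: [0.6198, -0.096, 0.1212]
eef_rot: [-3.139, -0.0, 1.572]
force: [-8.6, -0.4, 4.1]
grip_width: 0.0156
grip_force: 50.0
```

Emit:
apply_moves(plan=[0,0,0,0.1,0,0,0,0.1,0,0,0,0.1,0,0,0,0.1,0,0,0,0.1,0,0,0,0.1,0,0,0,0])

```text
time_s: 7.65
ee_pos: [0.62, -0.096, 0.1213]
eef_rot: [-3.14, 0.001, 0.968]
force: [-6.1, 0.3, 3.5]
grip_width: 0.0152
grip_force: 50.0
```

Emit:
apply_moves(plan=[0,0,0,0,0,0,0,0,0,0,-40,0,0,0,-30,0], hand=0.0)

```text
time_s: 8.05
ee_pos: [0.6209, -0.0959, 0.1928]
eef_rot: [3.141, -0.0, 0.972]
force: [1.0, 0.1, 0.0]
grip_width: 0.0442
grip_force: 0.0
```

```bash
sed -i 's/^K=.*/K={12:(.6203,-.0968),-78:(.5582,-.1926),102:(.5247,-.0361),-168:(.4641,-.1306)}/; s/z=.113/z=.122/' h.py; python3 -c "
from h import *
to(-168,99.7)
measure(C=(.543,-.114))"
```

```text
spin -0.768 dx,dy mm [  -7.7 -160.4] down mm 70.8 t 8.05 q6 0.39
top knob n 33 c [ 539.  -199.7] size [27.2 10. ] from ctr [ 8.6000e-02 -9.2672e+01] bar dir deg -174.3 z 0.1422
scene sleeve top z 0.1064441581108783 xy [ 0.54307966 -0.11374634] 204
scene knob n 147 c [ 465.2 -126.2] size [18.5 68.6] from ctr [ 7.9000e-02 -1.7106e+02] bar dir deg -79.8 z 0.1396
scene knob n 82 c [ 575.  -185.1] size [39.9 18.8] from ctr [  0.078 -65.751] bar dir deg 5.7 z 0.1399
scene knob n 153 c [621.8 -94.7] size [69.7 16.2] from ctr [ 0.081 13.771] bar dir deg 54.9 z 0.14
scene knob n 169 c [527.3 -33. ] size [71.  17.2] from ctr [8.2000e-02 1.0094e+02] bar dir deg -174.1 z 0.1399
scene red 4 101.7 0.121
```

Emit:
apply_moves(plan=[0,0,0,-0.128,0,0,0,-0.128,0,0,0,-0.128,0,0,0,-0.128,0,0,0,-0.128,0,0,0,-0.128,-1.9,-40.1,0,0,-1.9,-40.1,0,0,-1.9,-40.1,0,0,-1.9,-40.1,0,0,0,0,0,0,0,0,35,0,0,0,25,0,0,0,11,0,0,0,0,0])

```text
time_s: 9.65
ee_pos: [0.4638, -0.1302, 0.1193]
eef_rot: [-3.14, -0.001, 1.74]
force: [0.0, -0.8, 0.8]
grip_width: 0.0468
grip_force: 0.0
```

Emit:
apply_moves(plan=[0,0,0,0,0,0,0,0,0,0,0,0,0,0,0,0,0,0,0,0], hand=-1)

```text
time_s: 10.15
ee_pos: [0.4635, -0.1306, 0.1209]
eef_rot: [-3.14, 0.0, 1.74]
force: [-6.7, -1.0, 6.2]
grip_width: 0.0157
grip_force: 50.0
```

Emit:
apply_moves(plan=[0,0,0,0.11,0,0,0,0.11,0,0,0,0.11,0,0,0,0.11,0,0,0,0.11,0,0,0,0.11,0,0,0,0.11,0,0,0,0])

```text
time_s: 10.95
ee_pos: [0.4628, -0.1304, 0.1209]
eef_rot: [-3.139, 0.002, 0.966]
force: [-14.2, -0.8, 10.7]
grip_width: 0.0158
grip_force: 50.0
```

Emit:
apply_moves(plan=[0,0,0,0,0,0,0,0,0,0,-40,0,0,0,-30,0], hand=0.0)

```text
time_s: 11.35
ee_pos: [0.4641, -0.1304, 0.1919]
eef_rot: [3.141, -0.0, 0.97]
force: [0.7, 0.5, -0.4]
grip_width: 0.0438
grip_force: 0.0
```

```bash
python3 -c "
from h import *
to(102,186)
measure(C=(.543,-.114))"
```

```text
spin -2.276 dx,dy mm [-70.2  87.5] down mm 69.9 t 11.35 q6 0.25
top sleeve top z 0.10805903258617232 xy [ 0.54710475 -0.10438173] 110
top knob n 160 c [619.7 -97.3] size [68.6 16.4] from ctr [ 0.078 12.305] bar dir deg 55.4 z 0.142
top knob n 154 c [524.5 -36.1] size [67.8 16. ] from ctr [8.00000e-02 1.03334e+02] bar dir deg -173.7 z 0.1424
scene sleeve top z 0.10642357640803621 xy [ 0.54313578 -0.11383801] 208
scene knob n 129 c [ 466.5 -127.9] size [69.4 13.5] from ctr [ 7.80000e-02 -1.69713e+02] bar dir deg -125.2 z 0.1402
scene knob n 159 c [ 560.8 -189.2] size [69.9 19.1] from ctr [  0.077 -76.681] bar dir deg 12.7 z 0.1397
scene knob n 155 c [622.8 -92.9] size [69.9 16.3] from ctr [ 0.083 14.833] bar dir deg 55.3 z 0.1403
scene knob n 173 c [526.2 -33. ] size [71.3 19.1] from ctr [8.30000e-02 1.01741e+02] bar dir deg -173.7 z 0.1399
scene red 1 101.4 0.121
```

Emit:
apply_moves(plan=[0,0,0,0.123,0,0,0,0.123,0,0,0,0.123,0,0,0,0.123,0,0,0,0.123,0,0,0,0.123,0,0,0,0.123,23.4,-29.2,0,0,23.4,-29.2,0,0,23.4,-29.2,0,0,0,0,0,0,0,0,35,0,0,0,25,0,0,0,9,0,0,0,0,0])

```text
time_s: 12.95
ee_pos: [0.5237, -0.036, 0.1205]
eef_rot: [-3.141, 0.002, 0.108]
force: [-0.8, -0.1, 0.6]
grip_width: 0.047
grip_force: 0.0
```

Emit:
apply_moves(plan=[0,0,0,0,0,0,0,0,0,0,0,0,0,0,0,0,0,0,0,0], hand=-1)

```text
time_s: 13.45
ee_pos: [0.5244, -0.0349, 0.122]
eef_rot: [-3.14, -0.001, 0.109]
force: [-2.0, 7.2, 4.3]
grip_width: 0.0157
grip_force: 50.0
```

Good grip; this knob is at about 0.12, so turn it on by 0.68.

Emit:
apply_moves(plan=[0,0,0,0.115,0,0,0,0.115,0,0,0,0.115,0,0,0,0.115,0,0,0,0.115,0,0,0,0.115,0,0,0,0])

```text
time_s: 14.15
ee_pos: [0.5244, -0.0346, 0.122]
eef_rot: [-3.14, 0.0, -0.585]
force: [-1.8, 8.5, 4.4]
grip_width: 0.0157
grip_force: 50.0
```

Emit:
apply_moves(plan=[0,0,0,0,0,0,0,0,0,0,-40,0,0,0,-30,0], hand=0.0)

```text
time_s: 14.55
ee_pos: [0.5242, -0.0359, 0.1928]
eef_rot: [3.141, 0.0, -0.581]
force: [-0.1, 0.0, -0.5]
grip_width: 0.0442
grip_force: 0.0
```

```bash
python3 -c "
from h import *
to(-78,12.3)
measure(C=(.543,-.114))"
```

```text
spin -0.796 dx,dy mm [ -0.2 160.3] down mm 70.8 t 14.55 q6 2.01
top sleeve top z 0.1092355465868218 xy [ 0.52801798 -0.09960581] 8
top knob n 164 c [ 558.5 -192.5] size [68.4 16.7] from ctr [  0.08  -78.817] bar dir deg 11.6 z 0.1418
top knob n 38 c [510.1 -25.6] size [15.7 18.2] from ctr [9.40000e-02 1.10395e+02] bar dir deg 110.7 z 0.1427
top knob n 93 c [ 456.5 -141.9] size [42.4 16.3] from ctr [ 9.10000e-02 -1.62091e+02] bar dir deg -129.8 z 0.1422
scene sleeve top z 0.10633215343384202 xy [ 0.54292725 -0.11407347] 206
scene knob n 156 c [ 560.  -188.3] size [69.4 19.6] from ctr [ 7.6000e-02 -7.7081e+01] bar dir deg 11.9 z 0.1398
scene knob n 153 c [622.  -94.3] size [72.6 16.2] from ctr [ 0.081 13.988] bar dir deg 54.8 z 0.1404
scene knob n 185 c [526.5 -32.7] size [20.8 68.5] from ctr [8.30000e-02 1.01452e+02] bar dir deg 145.7 z 0.1401
scene red 1 102.4 0.119
```

Emit:
apply_moves(plan=[0,0,0,-0.133,0,0,0,-0.133,0,0,0,-0.133,0,0,0,-0.133,0,0,0,-0.133,0,0,0,-0.133,0,40,0,0,0,40,0,0,0,40,0,0,0,39.5,0,0,0,0,0,0,0,0,35,0,0,0,25,0,0,0,10,0,0,0,0,0])

```text
time_s: 16.15
ee_pos: [0.558, -0.1909, 0.1202]
eef_rot: [-3.14, 0.002, 0.217]
force: [-0.4, -0.4, 1.2]
grip_width: 0.0474
grip_force: 0.0
```

Emit:
apply_moves(plan=[0,0,0,0,0,0,0,0,0,0,0,0,0,0,0,0,0,0,0,0], hand=-1)

```text
time_s: 16.65
ee_pos: [0.5587, -0.1911, 0.122]
eef_rot: [-3.141, -0.001, 0.217]
force: [-1.0, 4.5, 4.7]
grip_width: 0.0155
grip_force: 50.0
```

Emit:
apply_moves(plan=[0,0,0,0.113,0,0,0,0.113,0,0,0,0.113,0,0,0,0.113,0,0,0,0.113,0,0,0,0.113,0,0,0,0.113,0,0,0,0])

```text
time_s: 17.45
ee_pos: [0.5586, -0.1916, 0.122]
eef_rot: [3.142, -0.0, -0.576]
force: [-3.1, 1.8, 6.3]
grip_width: 0.0156
grip_force: 50.0
```

Emit:
apply_moves(plan=[0,0,0,0,0,0,0,0,0,0,-40,0,0,0,-30,0], hand=0.0)

```text
time_s: 17.85
ee_pos: [0.5586, -0.1915, 0.1926]
eef_rot: [3.142, 0.0, -0.572]
force: [-0.5, 0.2, 0.8]
grip_width: 0.044
grip_force: 0.0
```

```bash
python3 -c "
from h import *
to(12,55.2)
measure(C=(.543,-.114))"
```

```text
spin -1.536 dx,dy mm [113.   -3.3] down mm 70.6 t 17.85 q6 1.75
top sleeve top z 0.10821728934335031 xy [ 0.5429385  -0.11425003] 230
top knob n 159 c [620.3 -97.8] size [68.7 16.8] from ctr [ 0.079 11.842] bar dir deg 55.5 z 0.1417
top knob n 153 c [525.2 -35.9] size [15.8 68.9] from ctr [8.00000e-02 1.02816e+02] bar dir deg 146.1 z 0.1423
top knob n 58 c [ 476.9 -112.6] size [24.5 16. ] from ctr [6.60000e-02 1.78751e+02] bar dir deg -129.2 z 0.1418
scene sleeve top z 0.10670111652766912 xy [ 0.54324446 -0.11335719] 200
scene knob n 128 c [ 465.7 -128.7] size [71.9 13.5] from ctr [ 7.90000e-02 -1.69201e+02] bar dir deg -124.5 z 0.1406
scene knob n 169 c [ 560.6 -190.3] size [22.  69.3] from ctr [  0.078 -77.012] bar dir deg -34.1 z 0.1401
scene knob n 155 c [621.8 -94.9] size [72.1 16.1] from ctr [ 0.081 13.621] bar dir deg 54.7 z 0.1403
scene knob n 187 c [526.7 -32.5] size [19.5 68.6] from ctr [8.30000e-02 1.01284e+02] bar dir deg 145.7 z 0.1401
scene red 1 102.0 0.119
```

Emit:
apply_moves(plan=[0,0,0,-0.14,0,0,0,-0.14,0,0,0,-0.14,0,0,0,-0.14,0,0,0,-0.14,0,0,0,-0.14,0,0,0,-0.14,0,0,0,-0.14,0,0,0,-0.14,0,0,0,-0.14,0,0,0,-0.14,37.7,-1,0,0,37.7,-1,0,0,37.7,-1,0,0,0,0,0,0,0,0,35,0,0,0,25,0,0,0,10,0,0,0,0,0])

```text
time_s: 19.85
ee_pos: [0.6197, -0.0971, 0.12]
eef_rot: [-3.139, 0.001, 0.966]
force: [-0.4, 0.6, 0.4]
grip_width: 0.047
grip_force: 0.0
```

Emit:
apply_moves(plan=[0,0,0,0,0,0,0,0,0,0,0,0,0,0,0,0,0,0,0,0], hand=-1)

```text
time_s: 20.35
ee_pos: [0.6199, -0.0963, 0.1221]
eef_rot: [-3.14, 0.0, 0.966]
force: [-7.9, 4.8, 6.7]
grip_width: 0.0157
grip_force: 50.0
```

Emit:
apply_moves(plan=[0,0,0,0.11,0,0,0,0.11,0,0,0,0.11,0,0,0,0.11,0,0,0,0.11,0,0,0,0.11,0,0,0,0.11,0,0,0,0])

```text
time_s: 21.15
ee_pos: [0.6199, -0.0963, 0.1221]
eef_rot: [-3.141, 0.001, 0.193]
force: [-7.6, 2.7, 6.4]
grip_width: 0.0156
grip_force: 50.1
```

Emit:
apply_moves(plan=[0,0,0,0,0,0,0,0,0,0,-40,0,0,0,-30,0], hand=0.0)

```text
time_s: 21.55
ee_pos: [0.6205, -0.0968, 0.1928]
eef_rot: [3.142, -0.0, 0.196]
force: [-0.6, -0.0, 0.7]
grip_width: 0.044
grip_force: 0.0
```

```bash
python3 -c "
from h import *
to(-168,55.2)
measure(C=(.543,-.114))"
```

```text
spin -0.768 dx,dy mm [-117.  -109.1] down mm 70.8 t 21.55 q6 1.16
top knob n 23 c [ 577.6 -210.6] size [ 9.7 22.2] from ctr [  0.103 -70.286] bar dir deg -15.7 z 0.1421
scene sleeve top z 0.10669817686113435 xy [ 0.54346379 -0.11335335] 201
scene knob n 126 c [ 466.8 -127.4] size [68.4 13.5] from ctr [ 7.70000e-02 -1.69992e+02] bar dir deg -124.4 z 0.1403
scene knob n 175 c [621.5 -94.4] size [70.  17.9] from ctr [ 0.081 14.028] bar dir deg 11.4 z 0.14
scene knob n 194 c [526.  -33.4] size [20.9 68.7] from ctr [8.20000e-02 1.01894e+02] bar dir deg 145.7 z 0.1394
scene red 1 101.7 0.12
```

Emit:
apply_moves(plan=[0,0,0,-0.128,0,0,0,-0.128,0,0,0,-0.128,0,0,0,-0.128,0,0,0,-0.128,0,0,0,-0.128,-29.3,-27.3,0,0,-29.3,-27.3,0,0,-29.3,-27.3,0,0,-29.3,-27.3,0,0,0,0,0,0,0,0,35,0,0,0,25,0,0,0,10,0,0,0,0,0])

```text
time_s: 23.15
ee_pos: [0.4638, -0.1305, 0.1204]
eef_rot: [-3.139, 0.001, 0.964]
force: [-0.2, -0.5, 0.2]
grip_width: 0.0469
grip_force: 0.0
```

Emit:
apply_moves(plan=[0,0,0,0,0,0,0,0,0,0,0,0,0,0,0,0,0,0,0,0], hand=-1)

```text
time_s: 23.65
ee_pos: [0.463, -0.1301, 0.1219]
eef_rot: [-3.139, 0.0, 0.964]
force: [-10.2, 6.0, 9.4]
grip_width: 0.0156
grip_force: 50.0
```

Emit:
apply_moves(plan=[0,0,0,0.11,0,0,0,0.11,0,0,0,0.11,0,0,0,0.11,0,0,0,0.11,0,0,0,0.11,0,0,0,0.12,0,0,0,0])

```text
time_s: 24.45
ee_pos: [0.4629, -0.1298, 0.1219]
eef_rot: [-3.14, 0.002, 0.181]
force: [-10.5, 8.0, 10.1]
grip_width: 0.0158
grip_force: 50.4
```

Emit:
apply_moves(plan=[0,0,0,0,0,0,0,0,0,0,-40,0,0,0,-30,0], hand=0.0)

```text
time_s: 24.85
ee_pos: [0.464, -0.1309, 0.1929]
eef_rot: [3.141, -0.0, 0.184]
force: [0.2, -0.6, -0.0]
grip_width: 0.044
grip_force: 0.0
```

```bash
python3 -c "
from h import *
to(102,146)
measure(C=(.543,-.114))"
```

```text
spin -2.364 dx,dy mm [  2.6 112.5] down mm 70.9 t 24.85 q6 1.04
top sleeve top z 0.10830954979951488 xy [ 0.54685312 -0.10457947] 112
top knob n 158 c [620.9 -97.5] size [70.7 16.2] from ctr [ 0.08  11.975] bar dir deg 11.9 z 0.1417
top knob n 77 c [ 572.4 -201.1] size [16.  36.8] from ctr [  0.092 -71.332] bar dir deg -36.5 z 0.1421
top knob n 156 c [525.2 -35.8] size [15.8 68.7] from ctr [8.00000e-02 1.02817e+02] bar dir deg 146.5 z 0.142
scene sleeve top z 0.10669034105492345 xy [ 0.54311388 -0.11421762] 205
scene knob n 154 c [ 466.  -127.3] size [69.4 17.6] from ctr [ 7.80000e-02 -1.70173e+02] bar dir deg -168.5 z 0.14
scene knob n 170 c [ 561.  -189.6] size [20.8 69.4] from ctr [  0.078 -76.567] bar dir deg -33.1 z 0.1397
scene knob n 176 c [623.1 -94.9] size [70.2 19.2] from ctr [ 0.082 13.408] bar dir deg 11.7 z 0.14
scene knob n 189 c [526.3 -33.1] size [19.7 68.6] from ctr [8.30000e-02 1.01657e+02] bar dir deg 145.9 z 0.1402
scene red 5 -168.6 0.117
scene red 1 101.6 0.12
```

Emit:
apply_moves(plan=[0,0,0,-0.139,0,0,0,-0.139,0,0,0,-0.139,0,0,0,-0.139,0,0,0,-0.139,0,0,0,-0.139,0,0,0,-0.139,0,0,0,-0.139,0,0,0,-0.139,0,0,0,-0.139,0,0,0,-0.139,0,0,0,-0.139,0,0,0,-0.139,0,0,0,-0.139,0,0,0,-0.139,0,0,0,-0.139,0,0,0,-0.139,0,0,0,0])

```text
time_s: 26.75
ee_pos: [0.4637, -0.1308, 0.1908]
eef_rot: [-3.141, -0.001, 2.549]
force: [-0.9, 0.4, 0.5]
grip_width: 0.0467
grip_force: 0.0
```

Emit:
apply_moves(plan=[0.9,37.5,0,0,0.9,37.5,0,0,0.9,37.5,0,0,0,0,0,0,0,0,35,0,0,0,25,0,0,0,10,0,0,0,0,0])

```text
time_s: 27.55
ee_pos: [0.5241, -0.0364, 0.1205]
eef_rot: [-3.141, -0.002, 2.544]
force: [0.4, 0.2, -0.2]
grip_width: 0.0471
grip_force: 0.0
```

Emit:
apply_moves(plan=[0,0,0,0,0,0,0,0,0,0,0,0,0,0,0,0,0,0,0,0], hand=-1)

```text
time_s: 28.05
ee_pos: [0.5255, -0.0353, 0.1221]
eef_rot: [3.139, 0.001, 2.547]
force: [5.5, 7.0, 1.0]
grip_width: 0.0154
grip_force: 50.0
```

Emit:
apply_moves(plan=[0,0,0,0.11,0,0,0,0.11,0,0,0,0.11,0,0,0,0.11,0,0,0,0.11,0,0,0,0.11,0,0,0,0.12,0,0,0,0])

```text
time_s: 28.85
ee_pos: [0.525, -0.0356, 0.1221]
eef_rot: [3.14, -0.0, 1.765]
force: [0.1, 4.9, 5.8]
grip_width: 0.0155
grip_force: 50.1
```

Emit:
apply_moves(plan=[0,0,0,0,0,0,0,0,0,0,-40,0,0,0,-30,0], hand=0.0)

```text
time_s: 29.25
ee_pos: [0.5245, -0.0363, 0.1926]
eef_rot: [-3.141, 0.0, 1.769]
force: [0.0, -0.0, -0.0]
grip_width: 0.044
grip_force: 0.0
```

```bash
python3 -c "
from h import *
to(-78,146.5)
measure(C=(.543,-.114))"
```

```text
spin -0.788 dx,dy mm [-114.4 -111.8] down mm 70.6 t 29.25 q6 -0.34
top sleeve top z 0.10860664982011196 xy [ 0.52754709 -0.10222096] 6
top knob n 32 c [646.9 -92. ] size [16.1 14.8] from ctr [ 0.106 11.975] bar dir deg 66.5 z 0.1431
top knob n 154 c [ 558.2 -191.9] size [16.3 68.4] from ctr [  0.079 -78.962] bar dir deg -33.4 z 0.1417
top knob n 17 c [518.8  -6.1] size [13.9  5.4] from ctr [  0.111 102.655] bar dir deg 4.4 z 0.1418
top knob n 106 c [ 462.2 -131. ] size [65.5 16.1] from ctr [ 8.30000e-02 -1.68122e+02] bar dir deg -175.8 z 0.1419
scene sleeve top z 0.10654280254270075 xy [ 0.54378629 -0.11357726] 206
scene knob n 16 c [ 448.6 -135.2] size [20.5  8.6] from ctr [ 9.70000e-02 -1.67352e+02] bar dir deg -163.3 z 0.1416
scene knob n 129 c [ 566.1 -193.8] size [20.8 55.9] from ctr [  0.083 -73.874] bar dir deg -35.5 z 0.1394
scene knob n 175 c [622.3 -94.2] size [69.5 18.2] from ctr [ 0.082 14.028] bar dir deg 11.9 z 0.1397
scene knob n 158 c [526.9 -32.6] size [17.5 71.1] from ctr [8.30000e-02 1.01167e+02] bar dir deg 103.3 z 0.1402
```

Emit:
apply_moves(plan=[0,0,0,-0.131,0,0,0,-0.131,0,0,0,-0.131,0,0,0,-0.131,0,0,0,-0.131,0,0,0,-0.131,-28.5,-27.7,0,0,-28.5,-27.7,0,0,-28.5,-27.7,0,0,-28.5,-27.7,0,0,0,0,0,0,0,0,35,0,0,0,25,0,0,0,10,0,0,0,0,0])

```text
time_s: 30.85
ee_pos: [0.5573, -0.1909, 0.1201]
eef_rot: [-3.141, -0.003, 2.554]
force: [0.2, 0.6, -0.3]
grip_width: 0.047
grip_force: 0.0
```

Emit:
apply_moves(plan=[0,0,0,0,0,0,0,0,0,0,0,0,0,0,0,0,0,0,0,0], hand=-1)

```text
time_s: 31.35
ee_pos: [0.5583, -0.1914, 0.122]
eef_rot: [3.141, 0.001, 2.553]
force: [1.3, 2.1, 2.8]
grip_width: 0.0156
grip_force: 50.0
```

Emit:
apply_moves(plan=[0,0,0,0.11,0,0,0,0.11,0,0,0,0.11,0,0,0,0.11,0,0,0,0.11,0,0,0,0.11,0,0,0,0.13,0,0,0,0])

```text
time_s: 32.15
ee_pos: [0.5581, -0.1915, 0.122]
eef_rot: [3.141, 0.0, 1.761]
force: [-1.7, 2.4, 5.4]
grip_width: 0.0158
grip_force: 50.1
```

Emit:
apply_moves(plan=[0,0,0,0,0,0,0,0,0,0,-40,0,0,0,-40,0,-40,0,-40,0,-40,0,0,0,-40,0,0,0,-40,0,0,0,0,0,0,0], hand=0.0)

```text
time_s: 33.05
ee_pos: [0.5869, -0.3481, 0.2349]
eef_rot: [-3.14, -0.001, 1.761]
force: [-0.1, 0.9, -0.3]
grip_width: 0.0473
grip_force: 0.0
```

```bash
python3 -c "
from h import *
c=camera('top');save(c,'top3.png')
measure(C=(.543,-.114))"
```

```text
top sleeve top z 0.10809594633248806 xy [ 0.54336087 -0.11423234] 232
top knob n 156 c [620.8 -97.5] size [70.1 15.9] from ctr [ 0.08  11.994] bar dir deg 11.8 z 0.142
top knob n 158 c [ 558.9 -192.7] size [16.1 70.8] from ctr [  0.08  -78.574] bar dir deg -78.3 z 0.1419
top knob n 161 c [525.9 -36.4] size [16.2 69.3] from ctr [7.90000e-02 1.02401e+02] bar dir deg 101.9 z 0.1421
top knob n 163 c [ 464.1 -130.9] size [69.4 16.4] from ctr [ 8.10000e-02 -1.67911e+02] bar dir deg -168.7 z 0.1418
scene sleeve top z 0.10663836740095586 xy [ 0.54299637 -0.11396404] 206
scene knob n 153 c [ 466.3 -127. ] size [69.5 18.6] from ctr [ 7.80000e-02 -1.70351e+02] bar dir deg -168.8 z 0.1401
scene knob n 149 c [ 560.6 -188.6] size [17.7 69. ] from ctr [  0.077 -76.723] bar dir deg -76.7 z 0.1396
scene knob n 169 c [526.1 -32.8] size [18.3 69.4] from ctr [8.3000e-02 1.0175e+02] bar dir deg 102.4 z 0.1398
scene knob n 176 c [621.7 -95.5] size [70.7 19.2] from ctr [ 0.081 13.211] bar dir deg 11.8 z 0.1401
scene red 5 -168.6 0.117
scene red 2 -77.6 0.116
scene red 1 102.4 0.119
scene red 1 13.5 0.116
```

View pics/top3.png

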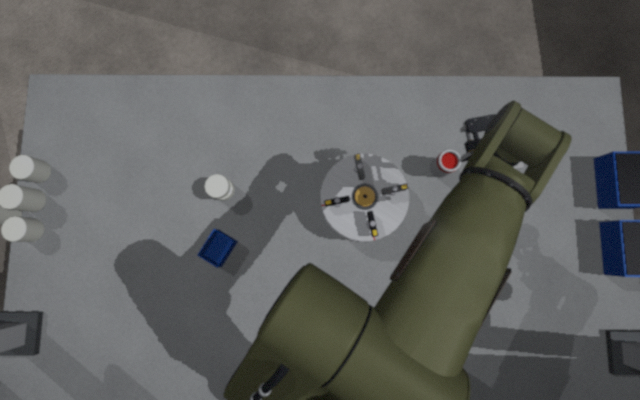

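The top view shows all four bars radial, with their yellow ends outward (cell at about (365,197)). The sleeve is home and the cup is still at (449,161). The arm is clear, so I'm handing in.

```bash
python3 -c "
from h import *
print(ctrl.hand_in())"
```

```text
the job is handed in; nothing more can be done
None
```

The job is handed in: the sleeve is pressed home and all four knobs were turned in crisscross order, half way and then to the stop. The last camera check showed the bars radial with their yellow ends outward, the cup, insulator and bin in place (the screwdriver was hidden behind the arm), and about 33 s of the 72 s used; the hand-in returned no verdict.

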